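Release the stirrer key left latched

TASK

One of the four identical channel keys on the white stirrer control box has been left latched down. With a fingertip tap all four lightly, one after the other from left to right as the robot sees them, without working any of them, to find which one is down; then press that key fully home and let it spring up, so that all four keys stand up. While looking, do not push down a key that is up; leave the flasks, jar and beaker around the box undisturbed.

Things in the scene. Friction and masses are not known exactly. Their poses are not given: they have to be found in the camera images.
- console: White control box of a four-channel bench stirrer, fixed to the bench: 150 mm deep (its x), 260 mm wide (its y), flat level top 60 mm above the bench. Origin at the centre of its underside; x points away from the robot, y to the left along the key row; it may stand turned by up to 0.35 rad. On its top the row of four keys lies 25 mm nearer the robot than its centre, on a grey field; a blank display, a blue stripe and a grey disc lie flat behind.
- key_1_top (a point): Centre of the top face of the leftmost key (left as the robot sees it), moving with the key. Light grey square-edged key with a thin blue line, identical to the others: 36 mm deep (box x) by 30 mm wide (box y), centres 48 mm apart along box y. Top 14 mm above the box's top (74 mm above the bench) when up, about 9 mm above it (69 mm above the bench) when latched, 5 mm above it when bottomed.
- key_1 (a joint): Downward travel of the leftmost key in m: 0 up, about 0.005 latched, 0.009 bottomed. Exactly one of the four, any of them, starts latched; the latch lets go once it is pressed home (beyond 8 mm), and it springs up with the finger. Spring: 3.0 N at 0, 0.25 N more per mm (5.2 N at the bottom), so a slow touch of 1 to 3 N moves none of them and meets the latched one 5 mm lower.
- key_2_top (a point): Centre of the top face of the second from the left key (left as the robot sees it), moving with the key. Light grey square-edged key with a thin blue line, identical to the others: 36 mm deep (box x) by 30 mm wide (box y), centres 48 mm apart along box y. Top 14 mm above the box's top (74 mm above the bench) when up, about 9 mm above it (69 mm above the bench) when latched, 5 mm above it when bottomed.
- key_2 (a joint): Downward travel of the second from the left key in m: 0 up, about 0.005 latched, 0.009 bottomed. Exactly one of the four, any of them, starts latched; the latch lets go once it is pressed home (beyond 8 mm), and it springs up with the finger. Spring: 3.0 N at 0, 0.25 N more per mm (5.2 N at the bottom), so a slow touch of 1 to 3 N moves none of them and meets the latched one 5 mm lower.
- key_3_top (a point): Centre of the top face of the third from the left key (left as the robot sees it), moving with the key. Light grey square-edged key with a thin blue line, identical to the others: 36 mm deep (box x) by 30 mm wide (box y), centres 48 mm apart along box y. Top 14 mm above the box's top (74 mm above the bench) when up, about 9 mm above it (69 mm above the bench) when latched, 5 mm above it when bottomed.
- key_3 (a joint): Downward travel of the third from the left key in m: 0 up, about 0.005 latched, 0.009 bottomed. Exactly one of the four, any of them, starts latched; the latch lets go once it is pressed home (beyond 8 mm), and it springs up with the finger. Spring: 3.0 N at 0, 0.25 N more per mm (5.2 N at the bottom), so a slow touch of 1 to 3 N moves none of them and meets the latched one 5 mm lower.
- key_4_top (a point): Centre of the top face of the rightmost key (left as the robot sees it), moving with the key. Light grey square-edged key with a thin blue line, identical to the others: 36 mm deep (box x) by 30 mm wide (box y), centres 48 mm apart along box y. Top 14 mm above the box's top (74 mm above the bench) when up, about 9 mm above it (69 mm above the bench) when latched, 5 mm above it when bottomed.
- key_4 (a joint): Downward travel of the rightmost key in m: 0 up, about 0.005 latched, 0.009 bottomed. Exactly one of the four, any of them, starts latched; the latch lets go once it is pressed home (beyond 8 mm), and it springs up with the finger. Spring: 3.0 N at 0, 0.25 N more per mm (5.2 N at the bottom), so a slow touch of 1 to 3 N moves none of them and meets the latched one 5 mm lower.
- flask_left: Bystander, not to be disturbed: loose volumetric flask of clear glass with pale blue liquid and a blue stopper with a white top; bulb 66 mm across, neck 16 mm, 155 mm tall over all, 0.16 kg; origin at the centre of its underside, z up. Stands to the left of the box.
- flask_right: Bystander, not to be disturbed: loose volumetric flask of clear glass with orange liquid and a blue stopper with a white top; bulb 66 mm across, neck 16 mm, 155 mm tall over all, 0.16 kg; origin at the centre of its underside, z up. Stands to the right of the box.
- jar: Bystander, not to be disturbed: loose amber glass jar with a black cap, 60 mm across, 85 mm tall, 0.25 kg, beyond the box; origin at the centre of its underside, z up.
- beaker: Bystander, not to be disturbed: loose clear open beaker, 64 mm across the rim, 75 mm tall, 0.12 kg, beyond the box; origin at the centre of its underside, z up.

How it is judged:
On the way, in this order (a step that is already met when the one before it is completed fails the run):
1. the leftmost key is touched by the fingers while the latched key is still down (contact force between the fingers and key_1 above 0.2 N and value of joint any of key_1, key_2, key_3, key_4 above 0.004 m), for 0.02 s.
2. the second from the left key is touched by the fingers while the latched key is still down (contact force between the fingers and key_2 above 0.2 N and value of joint any of key_1, key_2, key_3, key_4 above 0.004 m), for 0.02 s.
3. the third from the left key is touched by the fingers while the latched key is still down (contact force between the fingers and key_3 above 0.2 N and value of joint any of key_1, key_2, key_3, key_4 above 0.004 m), for 0.02 s.
4. the rightmost key is touched by the fingers while the latched key is still down (contact force between the fingers and key_4 above 0.2 N and value of joint any of key_1, key_2, key_3, key_4 above 0.004 m), for 0.02 s.
5. the latched key is pressed home (beyond 7 mm) (value of joint any of key_1, key_2, key_3, key_4 above 0.007 m), for 0.02 s.
At the end, for the whole second after the job is handed in: All four keys stand up (each less than 1.5 mm down) (value of joint each of key_1, key_2, key_3, key_4 below 0.0015 m); the robot touches nothing.
It fails at once if a key that was up is pressed more than 4 mm while the latched one is down (value of joint each of key_1, key_2 above 0.004 m or value of joint each of key_1, key_3 above 0.004 m or value of joint each of key_1, key_4 above 0.004 m or value of joint each of key_2, key_3 above 0.004 m or value of joint each of key_2, key_4 above 0.004 m or value of joint each of key_3, key_4 above 0.004 m).
It fails at once if the stoppered glass flask on the left is moved more than 20 mm, lifted or tipped (distance of flask_left from where it was at the start of the episode above 0.02 m or angle between flask_left's own z axis and vertical above 0.3 rad).
It fails at once if the stoppered glass flask on the right is moved more than 20 mm, lifted or tipped (distance of flask_right from where it was at the start of the episode above 0.02 m or angle between flask_right's own z axis and vertical above 0.3 rad).
It fails at once if the amber jar is moved more than 20 mm, lifted or tipped (distance of jar from where it was at the start of the episode above 0.02 m or angle between jar's own z axis and vertical above 0.3 rad).
It fails at once if the beaker is moved more than 20 mm, lifted or tipped (distance of beaker from where it was at the start of the episode above 0.02 m or angle between beaker's own z axis and vertical above 0.3 rad).
It also fails if it takes over 58 s, if anything falls off the work surface, if the arm or the gripper's body presses on something with over 40 N, if the wrist force passes 120 N, or if a joint passes its speed limit or range.

ROBOT

A 6-joint arm with a two-finger parallel gripper is mounted at the origin on the work surface. World frame = base frame: x ahead of the robot, y to its left, z up, the work surface at z = 0. Lengths are in m, angles in rad, forces in N, time in s.
With the tool pointing down it reaches from about 0.4 to 0.925 m from the base axis. Payload 3.4 kg.
Tool frame: the origin (TCP) lies at the very end of the fingers, on their centre line; the grasp point (between the pads) lies ctrl.hold_point_z behind it (ctrl.hold_point_z is the distance from the TCP to the grasp point, in m); z points along the fingers, y is the direction in which the jaws open and shut (so a half turn about z gives the same grasp; the last joint's range is limited). The gripper opens to 85 mm and grips with 20 to 120 N. Pads are 22 mm wide; open, the fingers measure 114 mm over their backs; the gripper's body (76 mm by 85 mm) begins 54 mm behind the grasp point. The pads swing forward as they close: fully open they stand 13 mm farther back than shut.
Start: joints at [-1.339, 0.307, 1.506, -0, 1.328, -0.073], TCP at [0.173, -0.548, 0.192] pointing down, gripper open.
Joint ranges: [-3.12, 3.12], [-1.05, 2.28], [0.14, 2.33], [-1.42, 4.57], [0.1, 2.73], [-2.68, 2.68]. Speed limits (rad/s): [2.57, 2.57, 3.14, 3.14, 3.14, 3.14].

INTERFACE

Orientations are given as a unit quaternion [x, y, z, w].
In Python, from bench import ctrl gives the robot as it stands.
- The arm moves only by the tool servo_tool, never from a script. Its argument "steps" is one flat list of numbers, 6 for each row, row after row: the shift along the tool's x, y, z in mm, then the turn, a rotation vector about the tool's x, y, z in degrees. In form: [tx, ty, tz, rx, ry, rz, tx, ty, tz, rx, ry, rz, ...]. A call has 1 to 12 rows; each row shifts and turns the commanded pose from where the row before left it, along the tool's axes as they then stand; what a row does not reach is not made up. A row lasts 1/10 s, in which the tool goes at most 50 mm and 8.59 degrees, less where a joint would pass 70% of its speed; a pose out of reach is approached as far as the arm can. A call with a gripper value outside its range is refused whole. "grip" is the opening in per cent of the stroke, from 0 (shut) to 100 (fully open), set as the call begins (left out, the last holds). The fingers move at their own pace and stop on an object; "squeeze" is the grip in N (left out, the last holds). Time passes only in rows, so rows that do not move let the fingers close. It gives the time, the measured TCP pose, the force and the opening at its end, in the units of the state.
- ctrl.state(): the state, without advancing time (a new reading comes with each control period).
- ctrl.grab_frame(name): name is "scene" or "top" or "wrist"; returns a dict with "frame" (400x640x3 uint8, red, green, blue), "fx", "fy", "cx", "cy" (pixels), "rvec" (rotation vector, rad) and "tvec" (3), from world to camera coordinates, as OpenCV has them; the wrist camera has in their place "mount" (4x4, takes a point from camera to tool coordinates, whose origin is the TCP and whose axes are the flange's). Camera axes: x right, y down, z forward; pixel columns grow to the right and rows downward; lengths in m; the calibration is good to about 2 mm. A picture is of the moment at which its call begins: read the wrist's pose just before it. There is no depth.
- ctrl.finish_job(): hands the job in, once; it reports no verdict.
The state is a dict: "clock": time; "joint_positions": joint angles; "joint_velocities": joint speeds; "effort": joint torques, N m; "position": TCP position; "tool_rot": TCP orientation; "force": force on the tool from outside, world axes, zero at the start; "moment": the same for the moment, N m; "opening": opening from 0.0 (shut) to 1.0 (fully open).
Only numpy, scipy, OpenCV 4.12 (cv2) and the standard library are available. Lean on these libraries where they do the work, as an engineer would, in place of code of your own. Each camera call takes 0.05 s, during which the arm holds its last target.

## Working session

There is one attempt and no reset: what is moved stays moved. The work goes in short steps, Python scripts to look and compute and a tool call to move; the robot and the scene stay as the last step left them, time stands still between calls to the robot, and variables do not carry over. Pictures are saved under pics/ and viewed, and the job is handed in when it is done.

Besides the shell and the picture viewer there is one more tool, called after "Request:" as a command line: name --argument value ..., lists and objects as JSON in quotes. servo_tool: Moves the arm, as the interface text tells. Its arguments: {"type":"object","properties":{"steps":{"type":"array"},"grip":{"type":"number"},"squeeze":{"type":"number"}},"required":["steps"]}

```bash
mkdir -p pics; ls; python3 - <<'E'
from bench import ctrl
import cv2,numpy as np
s=ctrl.state();print({k:np.round(v,4).tolist() for k,v in s.items()},ctrl.hold_point_z)
for n in("scene","top"):
    f=ctrl.grab_frame(n);cv2.imwrite(f"pics/{n}0.png",f["frame"][:,:,::-1]);print(n,f["fx"],f["fy"],f["cx"],f["cy"],f["rvec"],f["tvec"])
    np.savez(f"pics/{n}0.npz",**f)
E
```

```text
pics
{'clock': 0.0, 'joint_positions': [-1.3385, 0.3076, 1.5077, 0.0, 1.3284, -0.0735], 'joint_velocities': [0.0015, -0.0, 0.0017, 0.0009, 0.0022, 0.0001], 'effort': [0.0014, -45.7545, -25.1913, -0.0001, 0.0131, -0.0], 'position': [0.1729, -0.5476, 0.1908], 'tool_rot': [0.9883, 0.1523, -0.0001, -0.001], 'force': [0.3502, 0.4541, 0.0478], 'moment': [-0.0121, -0.0077, 0.0157], 'opening': 1.0009} 0.0187
scene 516.3323563690924 516.3323563690924 327.31191305951535 205.97549924505657 [ 1.33085276  2.16653774 -0.95217956] [ 0.2492967  -0.31776318  1.54740498]
top 428.69061156511106 428.69061156511106 320.1330634142255 193.46979001733263 [ 2.20300609 -2.15803879  0.08192573] [0.03507799 0.62061126 0.90563156]
```

View pics/top0.png

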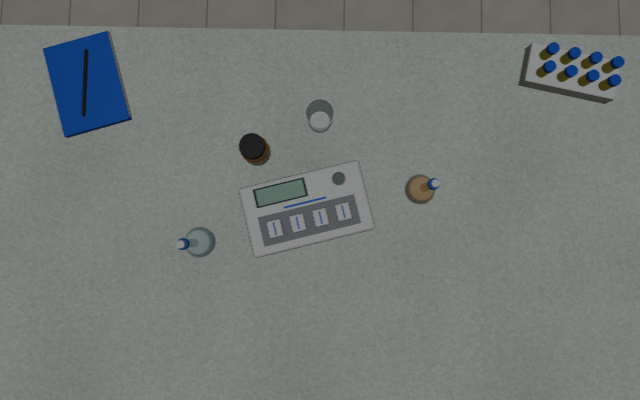

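View pics/scene0.png

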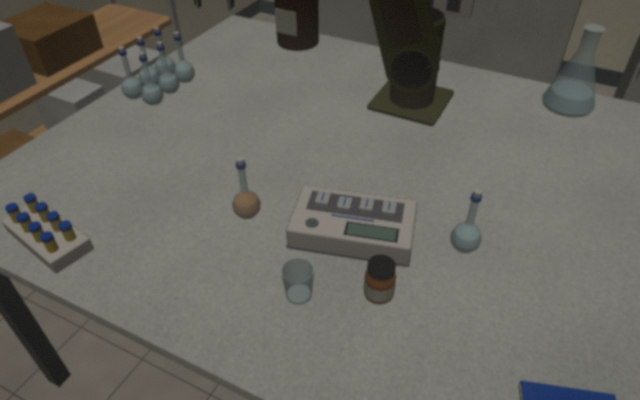

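```bash
python3 - <<'E'
import cv2
i=cv2.imread("pics/top0.png")[150:270,230:390];cv2.imwrite("pics/topc.png",cv2.resize(i,None,fx=5,fy=5,interpolation=cv2.INTER_CUBIC))
E
```

```text
(no output)
```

View pics/topc.png

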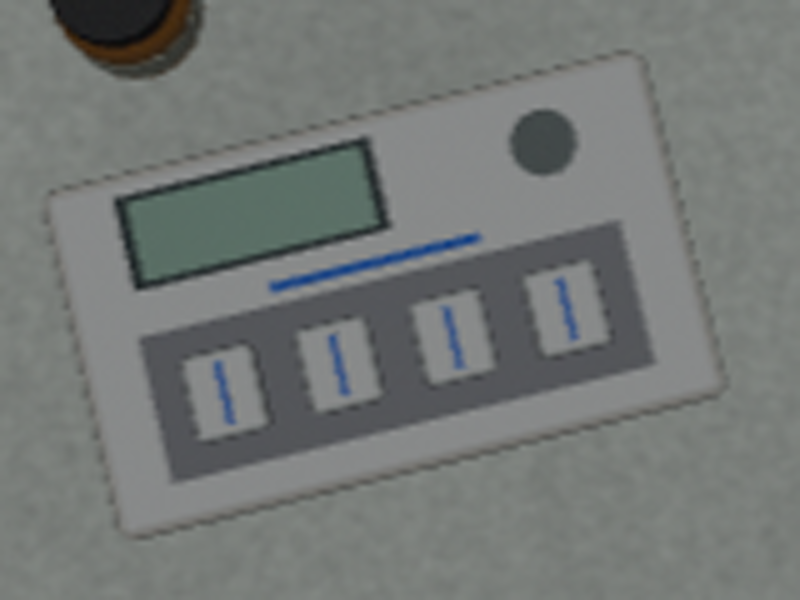

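```bash
cat > h.py <<'E'
import numpy as np,cv2
def ray(f,uv,z):
    R=cv2.Rodrigues(np.array(f["rvec"]))[0];t=np.array(f["tvec"]).ravel()
    d=R.T@np.array([(uv[0]-f["cx"])/f["fx"],(uv[1]-f["cy"])/f["fy"],1]);c=-R.T@t
    return c+d*(z-c[2])/d[2]
E
python3 - <<'E'
from h import *
f=np.load("pics/top0.npz")
full=lambda p:((p[0]+.5)/5-.5+230,(p[1]+.5)/5-.5+150)
K=[ray(f,full(p),.073) for p in[(225,393),(340,365),(453,337),(567,309)]];print(np.round(K,4))
C=[ray(f,full(p),.06) for p in[(50,192),(640,52),(725,388),(125,537)]];print(np.round(C,4),np.mean(C,0))
d=K[0]-K[3];y=np.arctan2(-d[0],d[1]);print("yaw",y,np.linalg.norm(d)/3)
e=C[0]-C[1]+C[3]-C[2];y=np.arctan2(-e[0],e[1]);print("yaw box",y)
c=np.mean(C,0)
for k in(1.5,.5,-.5,-1.5): print(c[:2]+np.array([[np.cos(y),-np.sin(y)],[np.sin(y),np.cos(y)]])@[-.025,.048*k])
for n,p,z in(("fl",(183,244),.155),("flb",(199,242),.04),("fr",(434,183),.155),("frb",(420,189),.04),("jar",(253,147),.085),("bk",(320,108),.075)):print(n,ray(f,p,z))
from bench import ctrl
s=ctrl.state();from scipy.spatial.transform import Rotation as Ro
print(Ro.from_quat(s["tool_rot"]).as_matrix().round(4))
g=ctrl.grab_frame("wrist");print(np.round(g["mount"],4),g["fx"])
E
```

```text
[[5.429e-01 1.392e-01 7.300e-02]
 [5.553e-01 9.250e-02 7.300e-02]
 [5.677e-01 4.660e-02 7.300e-02]
 [5.801e-01 1.000e-04 7.300e-02]]
[[ 0.625   0.2161  0.06  ]
 [ 0.689  -0.0294  0.06  ]
 [ 0.5492 -0.0665  0.06  ]
 [ 0.4828  0.1801  0.06  ]] [0.58649891 0.07507679 0.06      ]
yaw 0.26120809877024015 0.04798138487022232
yaw box 0.25901091184284586
[0.54389184 0.13827203]
[0.55618582 0.09187313]
[0.5684798  0.04547423]
[ 0.58077378 -0.00092468]
fl [0.51080451 0.29868906 0.155     ]
flb [0.5103739  0.30171822 0.04      ]
fr [ 0.63353496 -0.1645121   0.155     ]
frb [ 0.63245869 -0.16491585  0.04      ]
jar [0.7074629  0.18684054 0.085     ]
bk [0.7942503  0.05166917 0.075     ]
[[ 9.536e-01  3.011e-01 -4.000e-04]
 [ 3.011e-01 -9.536e-01  1.800e-03]
 [ 1.000e-04 -1.800e-03 -1.000e+00]]
[[ 9.000e-04 -9.576e-01 -2.882e-01  7.270e-02]
 [ 1.000e+00  8.000e-04  5.000e-04  3.000e-04]
 [-3.000e-04 -2.882e-01  9.576e-01 -1.813e-01]
 [ 0.000e+00  0.000e+00  0.000e+00  1.000e+00]] 276.354435738128
```

Request:
servo_tool --steps '[0,0,0,0,0,2.6,26,-19,0,0,0,0,26,-19,0,0,0,0,26,-19,0,0,0,0,26,-19,0,0,0,0,26,-19,0,0,0,0,26,-19,0,0,0,0,26,-19,0,0,0,0,26,-19,0,0,0,0,26,-19,0,0,0,0,26,-19,0,0,0,0,26,-19,0,0,0,0]' --grip 0

```text
clock: 1.35
position: [0.3961, -0.2715, 0.1915]
tool_rot: [0.992, 0.13, -0.0, -0.0]
force: [0.8, -0.7, -0.3]
opening: -0.001
```

Request:
servo_tool --steps '[20,-28,0,0,0,0,20,-28,0,0,0,0,20,-28,0,0,0,0,20,-28,0,0,0,0,20,-28,0,0,0,0,20,-28,0,0,0,0,20,-28,0,0,0,0,20,-28,0,0,0,0,20,-28,0,0,0,0,20,-28,0,0,0,0,20,-28,0,0,0,0,0,0,0,0,0,0]'

```text
clock: 2.55
position: [0.5303, 0.0852, 0.1914]
tool_rot: [0.991, 0.132, 0.001, -0.001]
force: [0.5, -1.2, 0.2]
opening: 0.001
```

```bash
cat >> h.py <<'E'
from scipy.spatial.transform import Rotation as Ro
def K():
    return np.array([[.5434,.1387,.074],[.5558,.0922,.074],[.5681,.0460,.074],[.5805,-.0004,.074]])
def rep(ctrl):
    s=ctrl.state();R=Ro.from_quat(s["tool_rot"]).as_matrix()
    print("t",round(s["clock"],2),"pos",np.round(s["position"],4),"F",np.round(s["force"],2),"op",round(s["opening"],3))
    print("yaw",np.arctan2(R[1,0],R[0,0]).round(4),"zax",R[:,2].round(4))
    for k in K(): print("to key, tool mm",np.round(1000*R.T@(k-s["position"]),1))
E
python3 - <<'E'
from bench import ctrl
from h import *
rep(ctrl)
s=ctrl.state()
g=ctrl.grab_frame("wrist");cv2.imwrite("pics/w1.png",g["frame"][:,:,::-1])
R=Ro.from_quat(s["tool_rot"]).as_matrix();M=g["mount"];
for k in K():
    p=np.linalg.inv(M)@np.r_[R.T@(k-s["position"]),1];print(g["fx"]*p[0]/p[2]+g["cx"],g["fy"]*p[1]/p[2]+g["cy"])
E
```

```text
t 2.55 pos [0.5303 0.0852 0.1914] F [ 0.46 -1.15  0.21] op 0.001
yaw 0.2642 zax [ 9.0e-04  1.9e-03 -1.0e+00]
to key, tool mm [ 26.4 -48.  117.5]
to key, tool mm [2.630e+01 1.000e-01 1.175e+02]
to key, tool mm [ 26.1  47.9 117.4]
to key, tool mm [ 25.9  95.9 117.3]
272.88701308509553 162.1743454416117
317.2950270262646 162.38377846172716
361.4104113509844 162.6096253940355
405.7297611745827 162.79491483679408
```

View pics/w1.png

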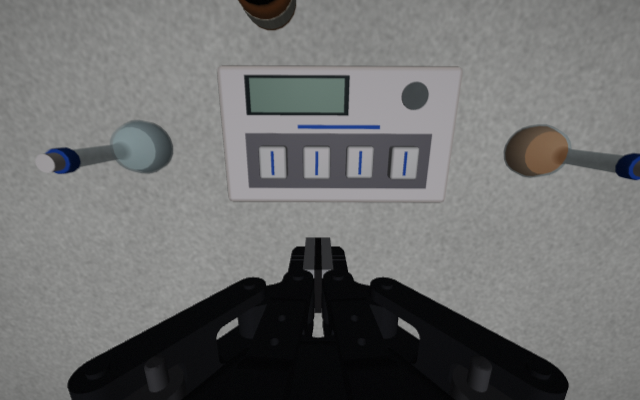

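Request:
servo_tool --steps '[13,-24,0,0,0,0,13,-24,0,0,0,0,0,0,25,0,0,0,0,0,25,0,0,0,0,0,25,0,0,0,0,0,20,0,0,0,0,0,10,0,0,0,0,0,5,0,0,0,0,0,0,0,0,0,0,0,0,0,0,0,0,0,0,0,0,0]'

```text
clock: 3.7
position: [0.5426, 0.1346, 0.0828]
tool_rot: [0.992, 0.13, 0.001, -0.0]
force: [-0.3, 0.7, -0.5]
opening: -0.0
```

```bash
python3 - <<'E'
from bench import ctrl
from h import *
rep(ctrl)
E
```

```text
t 3.7 pos [0.5426 0.1346 0.0828] F [-0.28  0.75 -0.5 ] op -0.0
yaw 0.2603 zax [ 2.2e-03  3.0e-04 -1.0e+00]
to key, tool mm [ 1.8 -3.7  8.8]
to key, tool mm [ 1.8 44.4  8.8]
to key, tool mm [ 1.8 92.2  8.8]
to key, tool mm [  1.9 140.3   8.8]
```

Request:
servo_tool --steps '[2,-4,0,0,0,0,0,0,3,0,0,0,0,0,2,0,0,0,0,0,0,0,0,0,0,0,0,0,0,0]'

```text
clock: 4.2
position: [0.5424, 0.139, 0.0765]
tool_rot: [0.992, 0.13, -0.0, 0.0]
force: [0.4, 0.1, 0.4]
opening: -0.005
```

Request:
servo_tool --steps '[0,0,0,0,0,0]'

```text
clock: 4.3
position: [0.5425, 0.139, 0.0767]
tool_rot: [0.992, 0.13, -0.0, 0.0]
force: [-0.6, 0.4, 0.3]
opening: 0.001
```

Request:
servo_tool --steps '[0,0,0,0,0,0]'

```text
clock: 4.4
position: [0.5426, 0.1389, 0.0767]
tool_rot: [0.992, 0.13, 0.0, -0.0]
force: [-1.0, -0.1, 0.2]
opening: 0.002
```

Request:
servo_tool --steps '[0,0,1,0,0,0,0,0,0.5,0,0,0,0,0,0,0,0,0]'

```text
clock: 4.7
position: [0.5425, 0.139, 0.0751]
tool_rot: [0.992, 0.13, -0.0, -0.0]
force: [-0.1, -0.3, -1.0]
opening: -0.005
```

Request:
servo_tool --steps '[0,0,0.5,0,0,0,0,0,0,0,0,0]'

```text
clock: 4.9
position: [0.5425, 0.139, 0.0746]
tool_rot: [0.992, 0.13, -0.0, -0.0]
force: [-0.1, -0.8, -0.6]
opening: -0.001
```

Request:
servo_tool --steps '[0,0,0.5,0,0,0,0,0,0,0,0,0]'

```text
clock: 5.1
position: [0.5425, 0.139, 0.0741]
tool_rot: [0.992, 0.13, -0.0, 0.0]
force: [0.1, -0.0, -0.8]
opening: -0.004
```

Request:
servo_tool --steps '[0,0,0.5,0,0,0,0,0,0,0,0,0]'

```text
clock: 5.3
position: [0.5425, 0.1389, 0.0736]
tool_rot: [0.992, 0.13, -0.0, 0.0]
force: [0.5, -0.5, -0.0]
opening: 0.002
```

Request:
servo_tool --steps '[0,0,0.5,0,0,0,0,0,0,0,0,0]'

```text
clock: 5.5
position: [0.5425, 0.1389, 0.0731]
tool_rot: [0.992, 0.13, -0.0, 0.0]
force: [-0.3, 0.2, -0.7]
opening: -0.002
```

Request:
servo_tool --steps '[0,0,0.4,0,0,0,0,0,0,0,0,0]'

```text
clock: 5.7
position: [0.5426, 0.139, 0.0728]
tool_rot: [0.992, 0.13, -0.0, -0.0]
force: [0.1, -0.1, 0.9]
opening: 0.001
```

Request:
servo_tool --steps '[0,0,0.4,0,0,0,0,0,0,0,0,0]'

```text
clock: 5.9
position: [0.5425, 0.139, 0.0724]
tool_rot: [0.992, 0.13, -0.0, 0.0]
force: [-0.1, 0.9, 0.0]
opening: 0.001
```

Request:
servo_tool --steps '[0,0,0.5,0,0,0,0,0,0,0,0,0]'

```text
clock: 6.1
position: [0.5425, 0.139, 0.0718]
tool_rot: [0.992, 0.13, -0.0, -0.0]
force: [0.3, -0.0, 1.0]
opening: 0.002
```

Request:
servo_tool --steps '[0,0,0.5,0,0,0,0,0,0,0,0,0]'

```text
clock: 6.3
position: [0.5425, 0.139, 0.0713]
tool_rot: [0.992, 0.13, -0.0, -0.0]
force: [-0.0, 0.4, 0.2]
opening: -0.0
```

Request:
servo_tool --steps '[0,0,0.5,0,0,0,0,0,0,0,0,0]'

```text
clock: 6.5
position: [0.5426, 0.139, 0.0709]
tool_rot: [0.992, 0.13, -0.0, -0.0]
force: [-0.2, 0.2, -0.1]
opening: -0.003
```

```bash
python3 - <<'E'
from bench import ctrl
from h import *
rep(ctrl)
g=ctrl.grab_frame("wrist");cv2.imwrite("pics/w2.png",cv2.resize(g["frame"][150:290,220:440,::-1],None,fx=3.5,fy=3.5,interpolation=2))
E
```

```text
t 6.5 pos [0.5426 0.139  0.0709] F [-0.2   0.23 -0.07] op -0.003
yaw 0.2604 zax [-1.e-04  0.e+00 -1.e+00]
to key, tool mm [ 0.7  0.5 -3.1]
to key, tool mm [ 0.8 48.6 -3.1]
to key, tool mm [ 0.7 96.4 -3.1]
to key, tool mm [  0.8 144.5  -3.1]
```

View pics/w2.png

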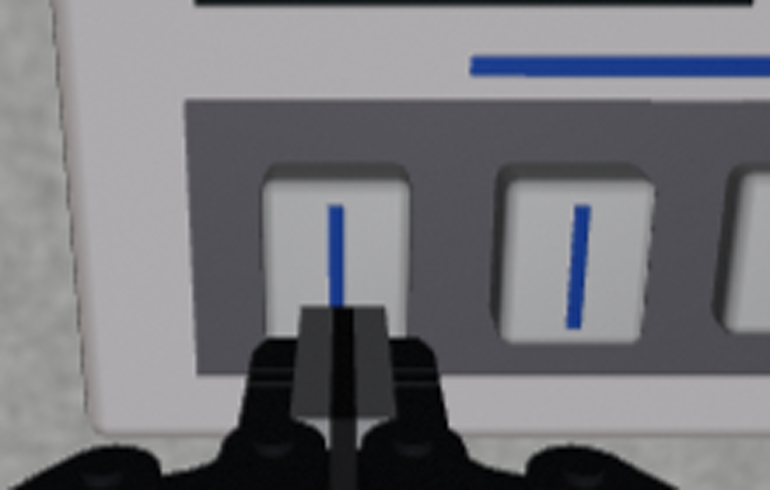

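Request:
servo_tool --steps '[0,0,0.5,0,0,0,0,0,0,0,0,0]'

```text
clock: 6.75
position: [0.5425, 0.1389, 0.0704]
tool_rot: [0.992, 0.13, -0.0, 0.0]
force: [-1.2, 0.2, 1.3]
opening: -0.0
```

Request:
servo_tool --steps '[0,0,0.5,0,0,0,0,0,0,0,0,0]'

```text
clock: 6.95
position: [0.5425, 0.139, 0.0698]
tool_rot: [0.992, 0.13, -0.0, 0.0]
force: [0.5, 0.1, 0.3]
opening: 0.002
```

Request:
servo_tool --steps '[0,0,0.4,0,0,0,0,0,0,0,0,0]'

```text
clock: 7.15
position: [0.5425, 0.139, 0.0694]
tool_rot: [0.992, 0.13, -0.0, -0.0]
force: [0.2, -0.3, -0.5]
opening: 0.001
```

Key 1 meets nothing at the "up" height; I'm looking for contact near 69 mm.

Request:
servo_tool --steps '[0,0,0.4,0,0,0,0,0,0,0,0,0]'

```text
clock: 7.35
position: [0.5425, 0.139, 0.0691]
tool_rot: [0.992, 0.13, -0.0, 0.0]
force: [-0.6, -0.6, -0.0]
opening: 0.002
```

Request:
servo_tool --steps '[0,0,0.3,0,0,0,0,0,0,0,0,0]'

```text
clock: 7.55
position: [0.5426, 0.139, 0.0688]
tool_rot: [0.992, 0.13, -0.0, 0.0]
force: [0.3, -0.1, -1.0]
opening: 0.001
```

Request:
servo_tool --steps '[0,0,0.3,0,0,0,0,0,0,0,0,0]'

```text
clock: 7.75
position: [0.5425, 0.139, 0.0685]
tool_rot: [0.992, 0.13, -0.0, -0.0]
force: [-0.1, 0.0, 0.7]
opening: 0.0
```

Request:
servo_tool --steps '[0,0,0.3,0,0,0,0,0,0,0,0,0]'

```text
clock: 7.95
position: [0.5425, 0.1389, 0.0682]
tool_rot: [0.992, 0.13, -0.0, 0.0]
force: [0.7, 0.5, 0.6]
opening: 0.001
```

Request:
servo_tool --steps '[0,0,0.3,0,0,0,0,0,0,0,0,0]'

```text
clock: 8.15
position: [0.5425, 0.139, 0.0678]
tool_rot: [0.992, 0.13, -0.0, 0.0]
force: [0.2, 0.1, 0.2]
opening: -0.001
```

```bash
python3 - <<'E'
from bench import ctrl
from h import *
rep(ctrl)
g=ctrl.grab_frame("wrist");cv2.imwrite("pics/w3.png",cv2.resize(g["frame"][150:290,220:440,::-1],None,fx=3.5,fy=3.5,interpolation=2))
g=ctrl.grab_frame("scene");cv2.imwrite("pics/s3.png",cv2.resize(g["frame"][140:260,270:430,::-1],None,fx=5,fy=5,interpolation=2))
E
```

```text
t 8.15 pos [0.5425 0.139  0.0678] F [0.2  0.09 0.23] op -0.001
yaw 0.2605 zax [-1.e-04 -0.e+00 -1.e+00]
to key, tool mm [ 0.8  0.5 -6.2]
to key, tool mm [ 0.8 48.6 -6.2]
to key, tool mm [ 0.8 96.4 -6.2]
to key, tool mm [  0.8 144.5  -6.2]
```

View pics/w3.png

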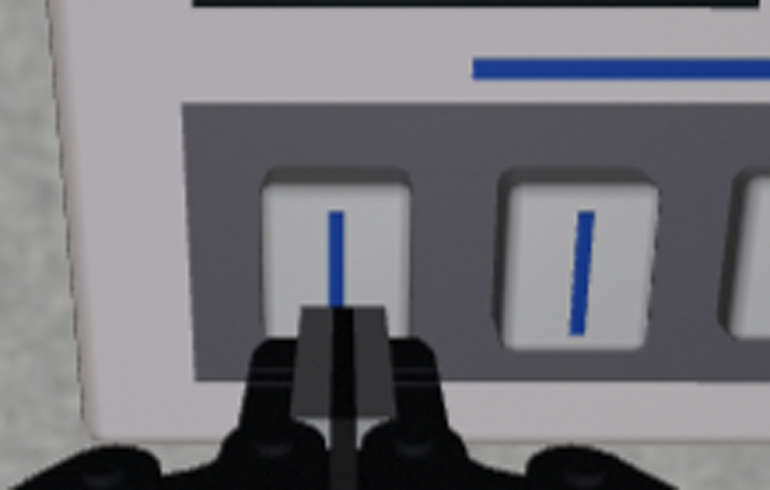

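View pics/s3.png

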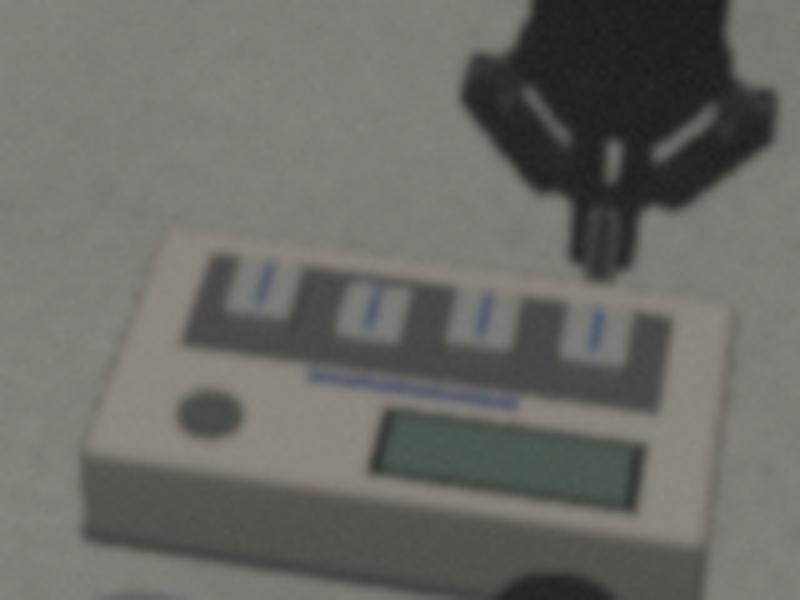

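```bash
python3 - <<'E'
from bench import ctrl
from h import *
f=np.load("pics/scene0.npz")
s=ctrl.state();p=np.array(s["position"])
K3=np.array([[f["fx"],0,f["cx"]],[0,f["fy"],f["cy"]],[0,0,1]])
P=[p,p+[0,0,.01],p+[0,0,.02],*K()]
u=cv2.projectPoints(np.array(P),f["rvec"],f["tvec"],K3,None)[0][:,0]
print((u-[270,140]+.5)*5-.5)
g=ctrl.grab_frame("wrist");M=np.linalg.inv(g["mount"])
for z in(0,-.01,-.02,-.03):
    q=M@np.r_[0,0,z,1];print(z,g["fx"]*q[0]/q[2]+g["cx"],g["fy"]*q[1]/q[2]+g["cy"])
i=np.ascontiguousarray(g["frame"][170:290,240:400,::-1]);cv2.imwrite("pics/w4.png",cv2.resize(cv2.convertScaleAbs(i,alpha=2,beta=10),None,fx=5,fy=5,interpolation=2))
E
```

```text
[[590.72440082 335.18923941]
 [592.63481598 317.76677639]
 [594.56902519 300.12731821]
 [590.48470565 325.56340713]
 [478.0557885  309.74284457]
 [367.83239193 294.20219526]
 [258.52075601 278.86080412]]
0 316.99855993248366 225.4731511350492
-0.01 316.96950604316555 231.05373189119783
-0.02 316.93728036774746 237.24353946301156
-0.03 316.9013335272195 244.14809686316892
```

View pics/w4.png

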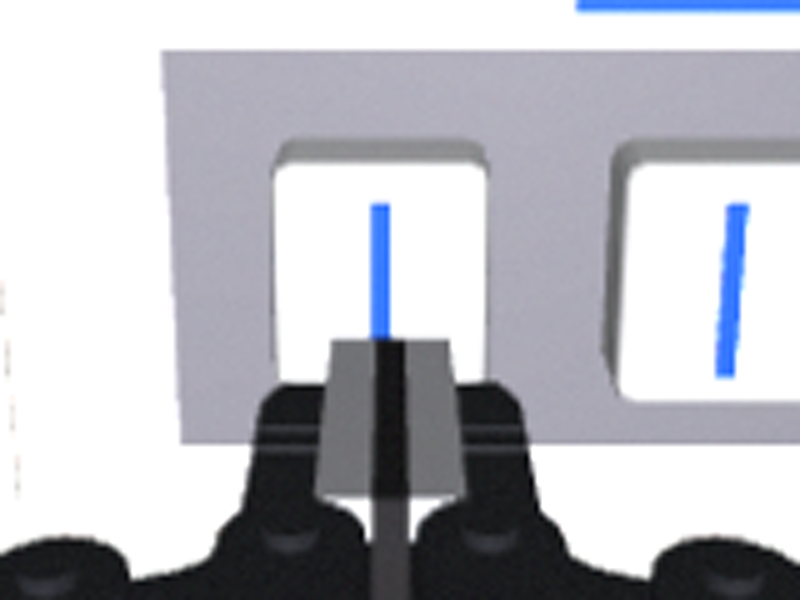

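```bash
python3 - <<'E'
from bench import ctrl
from h import *
g=ctrl.grab_frame("wrist");M=g["mount"]
for r in(238,246.5,269):
  d=M[:3,:3]@np.array([0,(r-g["cy"])/g["fy"],1]);o=M[:3,3]
  for x in(-.011,-.004,0,.004,.011,): t=(x-o[0])/d[0];print(r,x,(o+d*t).round(4),"mm/px",t/g["fx"]*1000)
print(g["cy"])
E
```

```text
238 -0.011 [-0.011   0.0005  0.0031] mm/px 0.7262708446708598
238 -0.004 [-0.004   0.0005 -0.0123] mm/px 0.6655280301923756
238 0 [ 0.      0.0004 -0.0212] mm/px 0.6308178504903846
238 0.004 [ 0.004   0.0004 -0.03  ] mm/px 0.5961076707883934
238 0.011 [ 0.011   0.0004 -0.0454] mm/px 0.5353648563099094
246.5 -0.011 [-0.011   0.0005 -0.0107] mm/px 0.678358124757941
246.5 -0.004 [-0.004   0.0004 -0.025 ] mm/px 0.6216225666331784
246.5 0 [ 0.      0.0004 -0.0332] mm/px 0.5892022477047425
246.5 0.004 [ 0.004   0.0004 -0.0413] mm/px 0.5567819287763066
246.5 0.011 [ 0.011   0.0004 -0.0556] mm/px 0.5000463706515439
269 -0.011 [-0.011   0.0005 -0.0398] mm/px 0.5775085193983756
269 -0.004 [-0.004   0.0004 -0.0517] mm/px 0.5292076780373853
269 0 [ 0.      0.0004 -0.0584] mm/px 0.5016071972596765
269 0.004 [ 0.004   0.0004 -0.0652] mm/px 0.4740067164819677
269 0.011 [ 0.011   0.0004 -0.077 ] mm/px 0.4257058751209774
200.81687969976846
```

Request:
servo_tool --steps '[0,0,1,0,0,0,0,0,1,0,0,0,0,0,0,0,0,0]'

```text
clock: 8.65
position: [0.5424, 0.139, 0.0657]
tool_rot: [0.992, 0.13, -0.0, -0.0]
force: [0.2, 0.2, 0.2]
opening: 0.0
```

Request:
servo_tool --steps '[0,0,1,0,0,0,0,0,1,0,0,0,0,0,0,0,0,0]'

```text
clock: 8.95
position: [0.5424, 0.1389, 0.0637]
tool_rot: [0.992, 0.13, -0.0, 0.0]
force: [0.4, 0.4, 0.2]
opening: 0.006
```

Request:
servo_tool --steps '[0,0,1,0,0,0,0,0,1,0,0,0,0,0,0,0,0,0]'

```text
clock: 9.25
position: [0.5425, 0.1389, 0.0617]
tool_rot: [0.992, 0.13, -0.0, 0.0]
force: [0.6, -0.7, -0.2]
opening: 0.0
```

```bash
python3 - <<'E'
from bench import ctrl
from h import *
s=ctrl.state();print(s["joint_positions"],s["position"])
g=ctrl.grab_frame("scene");cv2.imwrite("pics/s5.png",cv2.resize(cv2.convertScaleAbs(g["frame"][150:250,330:430,::-1],alpha=1.8),None,fx=6,fy=6,interpolation=2))
g=ctrl.grab_frame("top");cv2.imwrite("pics/t5.png",cv2.resize(cv2.convertScaleAbs(g["frame"][150:270,230:390,::-1],alpha=1.8),None,fx=5,fy=5,interpolation=2))
E
```

```text
[ 1.75322019e-01  4.15238310e-01  1.70681782e+00 -1.18713660e-05
  1.01983449e+00  1.48570646e+00] [0.54245365 0.13894339 0.06173813]
```

View pics/s5.png

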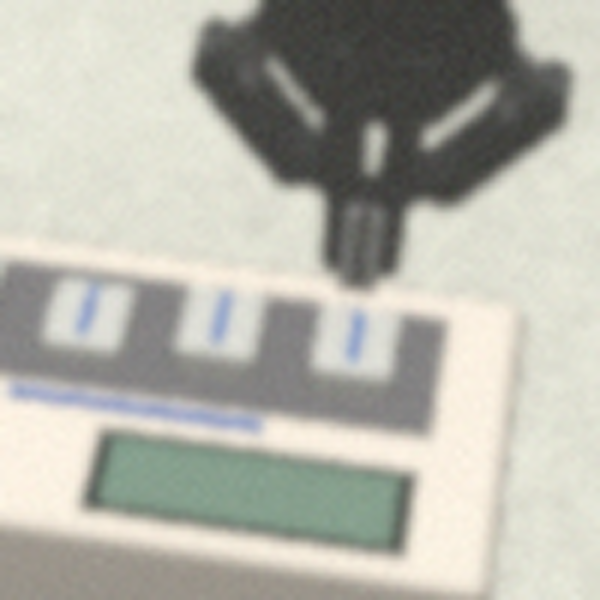

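View pics/t5.png

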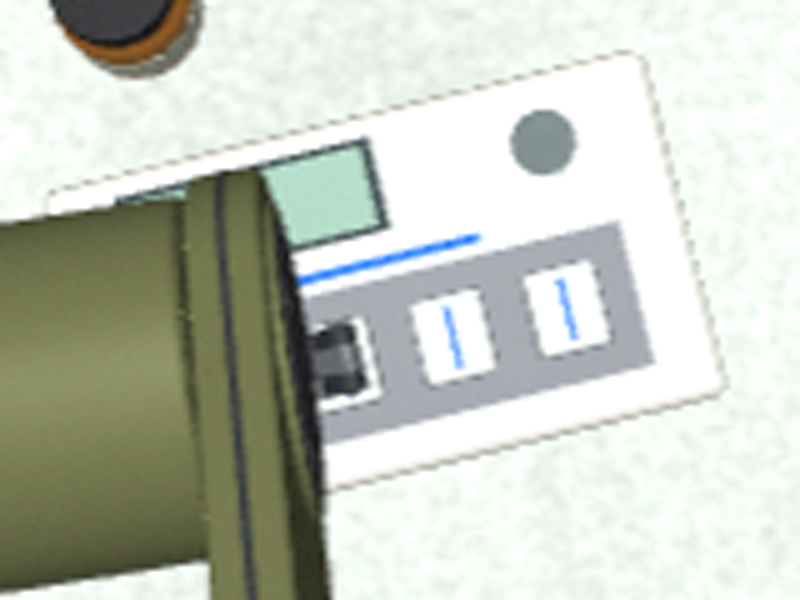

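Request:
servo_tool --steps '[0,0,2,0,0,0,0,0,2,0,0,0,0,0,2,0,0,0,0,0,0,0,0,0]'

```text
clock: 9.75
position: [0.5422, 0.1389, 0.0555]
tool_rot: [0.992, 0.13, -0.0, 0.0]
force: [-0.1, -0.9, -0.0]
opening: 0.001
```

Request:
servo_tool --steps '[0,0,2,0,0,0,0,0,2,0,0,0,0,0,2,0,0,0,0,0,0,0,0,0]'

```text
clock: 10.15
position: [0.5423, 0.1389, 0.0495]
tool_rot: [0.992, 0.13, -0.0, 0.0]
force: [-0.1, 0.0, 0.2]
opening: -0.003
```

Request:
servo_tool --steps '[0,0,2,0,0,0,0,0,2,0,0,0,0,0,2,0,0,0,0,0,0,0,0,0]'

```text
clock: 10.55
position: [0.5423, 0.1389, 0.0435]
tool_rot: [0.992, 0.13, -0.0, -0.0]
force: [-0.3, -0.2, 1.1]
opening: -0.001
```

```bash
python3 - <<'E'
from bench import ctrl
from h import *
s=ctrl.state();print(s["force"],s["position"])
g=ctrl.grab_frame("scene");a=cv2.resize(cv2.convertScaleAbs(g["frame"][160:230,330:430,::-1],alpha=1.8),None,fx=6,fy=6,interpolation=2)
cv2.imwrite("pics/s6.png",a)
g=ctrl.grab_frame("wrist");cv2.imwrite("pics/w6.png",cv2.resize(g["frame"][150:290,220:440,::-1],None,fx=3.5,fy=3.5,interpolation=2))
E
```

```text
[-0.29129629 -0.21557417  1.05847169] [0.54227295 0.1389408  0.04354813]
```

View pics/s6.png

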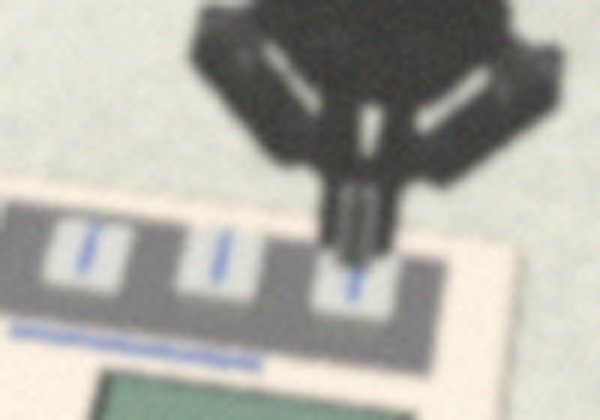

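View pics/w6.png

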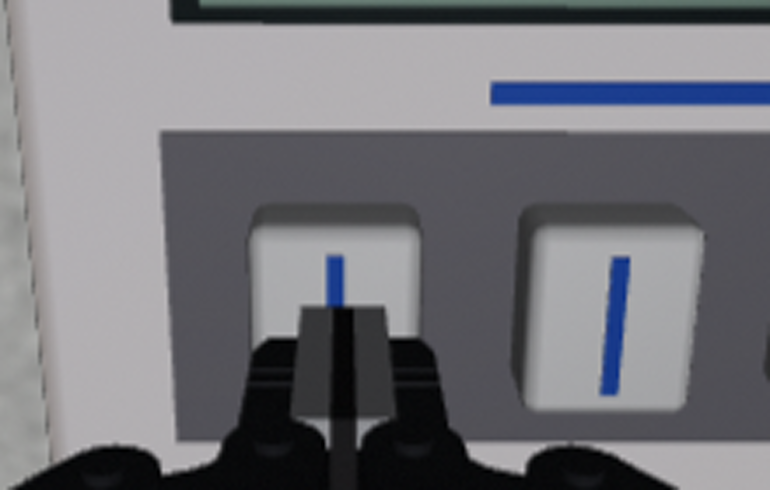

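Request:
servo_tool --steps '[0,0,2,0,0,0,0,0,2,0,0,0,0,0,2,0,0,0,0,0,0,0,0,0]'

```text
clock: 11.05
position: [0.5422, 0.1389, 0.0375]
tool_rot: [0.992, 0.13, -0.0, 0.0]
force: [-0.3, -0.2, 0.3]
opening: -0.004
```

Request:
servo_tool --steps '[0,0,1,0,0,0,0,0,1,0,0,0,0,0,0,0,0,0]'

```text
clock: 11.35
position: [0.5424, 0.1389, 0.0358]
tool_rot: [0.992, 0.13, -0.0, 0.0]
force: [-0.8, -0.3, -0.1]
opening: -0.0
```

Request:
servo_tool --steps '[0,0,1,0,0,0,0,0,0,0,0,0]'

```text
clock: 11.55
position: [0.5425, 0.139, 0.0348]
tool_rot: [0.992, 0.13, -0.0, -0.0]
force: [-0.6, 0.3, -0.5]
opening: -0.002
```

Request:
servo_tool --steps '[0,0,1,0,0,0,0,0,0,0,0,0]'

```text
clock: 11.75
position: [0.5427, 0.139, 0.0341]
tool_rot: [0.992, 0.13, 0.0, -0.0]
force: [-1.6, -0.5, 2.5]
opening: 0.002
```

Request:
servo_tool --steps '[0,0,0.7,0,0,0,0,0,0,0,0,0]'

```text
clock: 11.95
position: [0.5427, 0.139, 0.0334]
tool_rot: [0.992, 0.13, 0.0, -0.0]
force: [-0.3, -0.5, 2.1]
opening: 0.004
```

Request:
servo_tool --steps '[0,0,0,0,0,0]'

```text
clock: 12.05
position: [0.5427, 0.139, 0.0334]
tool_rot: [0.992, 0.13, 0.0, -0.0]
force: [-0.3, 1.0, 2.3]
opening: -0.001
```

Request:
servo_tool --steps '[0,0,0,0,0,0]'

```text
clock: 12.15
position: [0.5427, 0.139, 0.0333]
tool_rot: [0.992, 0.13, 0.0, -0.0]
force: [0.3, -0.2, 2.3]
opening: -0.003
```

Request:
servo_tool --steps '[0,0,0.3,0,0,0,0,0,0,0,0,0]'

```text
clock: 12.35
position: [0.5427, 0.139, 0.0329]
tool_rot: [0.992, 0.13, 0.0, 0.0]
force: [-0.2, 0.1, 4.0]
opening: 0.004
```

```bash
python3 - <<'E'
from bench import ctrl
from h import *
s=ctrl.state();print(s["force"],s["position"])
g=ctrl.grab_frame("scene");a=cv2.resize(cv2.convertScaleAbs(g["frame"][170:230,300:430,::-1],alpha=1.8),None,fx=6,fy=6,interpolation=2)
cv2.imwrite("pics/s7.png",a)
E
```

```text
[-0.23918029  0.08541159  3.99920235] [0.54265886 0.13897733 0.03294442]
```

View pics/s7.png

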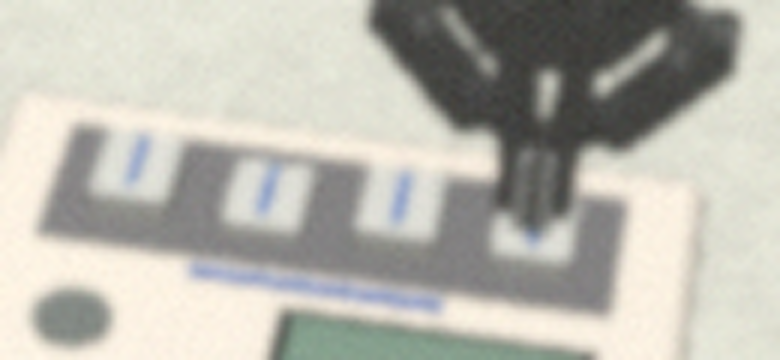

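Request:
servo_tool --steps '[0,0,-6,0,0,0,0,0,-6,0,0,0,1,24,0,0,0,0,0,24,0,0,0,0,0,0,4,0,0,0,0,0,4,0,0,0,0,0,0,0,0,0,0,0,0,0,0,0]'

```text
clock: 13.2
position: [0.5552, 0.0936, 0.0366]
tool_rot: [0.991, 0.13, -0.001, -0.0]
force: [0.1, -0.8, -1.3]
opening: 0.004
```

```bash
python3 - <<'E'
from bench import ctrl
from h import *
rep(ctrl)
E
```

```text
t 13.2 pos [0.5552 0.0936 0.0366] F [ 0.06 -0.79 -1.29] op 0.004
yaw 0.2611 zax [-1.1e-03  2.0e-04 -1.0e+00]
to key, tool mm [  0.2 -46.7 -37.4]
to key, tool mm [  0.2   1.5 -37.4]
to key, tool mm [  0.1  49.3 -37.5]
to key, tool mm [  0.1  97.3 -37.5]
```

Request:
servo_tool --steps '[0,1,1,0,0,0,0,0,0,0,0,0,0,0,0,0,0,0]'

```text
clock: 13.5
position: [0.5561, 0.0922, 0.0359]
tool_rot: [0.992, 0.13, -0.0, -0.0]
force: [-0.4, -0.8, 0.3]
opening: -0.003
```

Request:
servo_tool --steps '[0,0,0.7,0,0,0,0,0,0,0,0,0]'

```text
clock: 13.7
position: [0.5561, 0.0919, 0.0352]
tool_rot: [0.992, 0.13, -0.0, -0.0]
force: [0.2, -0.5, 0.0]
opening: -0.002
```

Request:
servo_tool --steps '[0,0,0.7,0,0,0,0,0,0,0,0,0]'

```text
clock: 13.9
position: [0.5562, 0.0919, 0.0345]
tool_rot: [0.992, 0.13, 0.0, -0.0]
force: [-0.6, -0.5, -0.2]
opening: -0.001
```

Request:
servo_tool --steps '[0,0,0.5,0,0,0,0,0,0,0,0,0,0,0,0,0,0,0]'

```text
clock: 14.2
position: [0.5562, 0.0919, 0.0342]
tool_rot: [0.992, 0.13, 0.0, 0.0]
force: [-1.3, -0.5, 2.4]
opening: 0.001
```

Request:
servo_tool --steps '[0,0,0.2,0,0,0,0,0,0,0,0,0]'

```text
clock: 14.4
position: [0.5562, 0.0919, 0.0339]
tool_rot: [0.992, 0.13, 0.0, 0.0]
force: [-0.9, 0.2, 3.0]
opening: -0.002
```

Request:
servo_tool --steps '[0,0,0,0,0,0]'

```text
clock: 14.5
position: [0.5562, 0.0919, 0.0339]
tool_rot: [0.992, 0.13, 0.0, 0.0]
force: [0.3, 0.3, 2.3]
opening: -0.002
```

Request:
servo_tool --steps '[0,0,0,0,0,0]'

```text
clock: 14.6
position: [0.5562, 0.0919, 0.0338]
tool_rot: [0.992, 0.13, 0.0, 0.0]
force: [0.3, -0.8, 3.3]
opening: -0.002
```

Request:
servo_tool --steps '[0,0,-6,0,0,0,0,0,-6,0,0,0,0,24,0,0,0,0,0,24,0,0,0,0,0,0,5,0,0,0,0,0,4,0,0,0,0,0,0,0,0,0,0,0,0,0,0,0]'

```text
clock: 15.4
position: [0.5678, 0.0462, 0.0365]
tool_rot: [0.991, 0.13, -0.001, -0.0]
force: [0.1, -0.2, 0.7]
opening: -0.0
```

Request:
servo_tool --steps '[0,0,0.7,0,0,0,0,0,0,0,0,0]'

```text
clock: 15.6
position: [0.5684, 0.046, 0.0361]
tool_rot: [0.991, 0.13, -0.0, -0.0]
force: [-1.0, -0.7, -0.2]
opening: -0.001
```

Request:
servo_tool --steps '[0,0,0.7,0,0,0,0,0,0,0,0,0]'

```text
clock: 15.8
position: [0.5685, 0.0457, 0.0354]
tool_rot: [0.992, 0.13, 0.0, -0.0]
force: [-0.1, 0.9, 0.0]
opening: 0.003
```

Request:
servo_tool --steps '[0,0,0.7,0,0,0,0,0,0,0,0,0]'

```text
clock: 16.0
position: [0.5685, 0.0455, 0.0346]
tool_rot: [0.992, 0.13, -0.0, -0.0]
force: [-0.0, -0.1, -0.7]
opening: 0.001
```

Request:
servo_tool --steps '[0,0,0.7,0,0,0,0,0,0,0,0,0]'

```text
clock: 16.2
position: [0.5685, 0.0455, 0.0339]
tool_rot: [0.992, 0.13, -0.0, -0.0]
force: [0.2, -0.2, 0.4]
opening: -0.001
```

Request:
servo_tool --steps '[0,0,0.8,0,0,0,0,0,0,0,0,0]'

```text
clock: 16.4
position: [0.5684, 0.0455, 0.0331]
tool_rot: [0.992, 0.13, -0.0, -0.0]
force: [-0.1, -0.6, 1.1]
opening: -0.0
```

Request:
servo_tool --steps '[0,0,0.8,0,0,0,0,0,0,0,0,0]'

```text
clock: 16.6
position: [0.5684, 0.0455, 0.0323]
tool_rot: [0.992, 0.13, -0.0, -0.0]
force: [0.4, -0.2, -0.2]
opening: 0.001
```

Request:
servo_tool --steps '[0,0,0.8,0,0,0,0,0,0,0,0,0]'

```text
clock: 16.8
position: [0.5684, 0.0455, 0.0315]
tool_rot: [0.992, 0.13, -0.0, -0.0]
force: [-0.0, 0.2, -0.0]
opening: 0.004
```

Request:
servo_tool --steps '[0,0,0.8,0,0,0,0,0,0,0,0,0]'

```text
clock: 17.0
position: [0.5684, 0.0455, 0.0307]
tool_rot: [0.992, 0.13, -0.0, -0.0]
force: [-0.6, 0.2, -0.2]
opening: 0.003
```

Request:
servo_tool --steps '[0,0,0.8,0,0,0,0,0,0,0,0,0]'

```text
clock: 17.2
position: [0.5684, 0.0455, 0.0299]
tool_rot: [0.992, 0.13, -0.0, -0.0]
force: [0.4, 1.0, -0.6]
opening: -0.003
```

Request:
servo_tool --steps '[0,0,0.5,0,0,0,0,0,0,0,0,0]'

```text
clock: 17.4
position: [0.5685, 0.0455, 0.0294]
tool_rot: [0.992, 0.13, -0.0, -0.0]
force: [0.3, 0.2, -0.1]
opening: 0.001
```

Request:
servo_tool --steps '[0,0,0.4,0,0,0,0,0,0,0,0,0]'

```text
clock: 17.6
position: [0.5685, 0.0455, 0.0292]
tool_rot: [0.992, 0.13, 0.0, -0.0]
force: [0.1, 0.8, -0.3]
opening: 0.001
```

Request:
servo_tool --steps '[0,0,0.3,0,0,0,0,0,0,0,0,0]'

```text
clock: 17.8
position: [0.5685, 0.0455, 0.029]
tool_rot: [0.992, 0.13, 0.0, -0.0]
force: [-0.8, 0.4, 2.1]
opening: 0.0
```

Request:
servo_tool --steps '[0,0,0,0,0,0]'

```text
clock: 17.9
position: [0.5685, 0.0455, 0.029]
tool_rot: [0.992, 0.13, 0.0, 0.0]
force: [0.1, -0.3, 2.4]
opening: -0.002
```

Key 3 is met 5 mm lower, so it is the latched one. Key 4 is next.

Request:
servo_tool --steps '[0,0,-9,0,0,0,0,0,-9,0,0,0,0,24,0,0,0,0,0,24,0,0,0,0,0,0,5,0,0,0,0,0,5,0,0,0,0,0,0,0,0,0,0,0,0,0,0,0]'

```text
clock: 18.7
position: [0.5802, -0.0001, 0.0365]
tool_rot: [0.991, 0.13, -0.001, -0.0]
force: [-0.2, 0.2, 0.8]
opening: 0.002
```

Request:
servo_tool --steps '[0,0,0.7,0,0,0,0,0,0,0,0,0]'

```text
clock: 18.9
position: [0.5807, -0.0004, 0.0361]
tool_rot: [0.991, 0.13, -0.0, -0.0]
force: [-0.2, 0.3, -0.3]
opening: 0.001
```

Request:
servo_tool --steps '[0,0,0.7,0,0,0,0,0,0,0,0,0]'

```text
clock: 19.1
position: [0.5808, -0.0007, 0.0354]
tool_rot: [0.992, 0.13, -0.0, 0.0]
force: [0.6, 0.1, 0.2]
opening: 0.002
```

Request:
servo_tool --steps '[0,0,0.5,0,0,0,0,0,0,0,0,0]'

```text
clock: 19.3
position: [0.5808, -0.0009, 0.0349]
tool_rot: [0.992, 0.13, -0.0, -0.0]
force: [0.3, -0.4, 0.3]
opening: 0.002
```

Request:
servo_tool --steps '[0,0,0.5,0,0,0,0,0,0,0,0,0]'

```text
clock: 19.5
position: [0.581, -0.0009, 0.0345]
tool_rot: [0.992, 0.13, 0.0, 0.0]
force: [0.1, 0.3, 1.4]
opening: -0.002
```

Request:
servo_tool --steps '[0,0,0.4,0,0,0,0,0,0,0,0,0]'

```text
clock: 19.7
position: [0.581, -0.0009, 0.0342]
tool_rot: [0.992, 0.13, 0.0, 0.0]
force: [-0.4, 0.6, 2.2]
opening: 0.003
```

Request:
servo_tool --steps '[0,0,0.3,0,0,0,0,0,0,0,0,0]'

```text
clock: 19.9
position: [0.5809, -0.0009, 0.0339]
tool_rot: [0.992, 0.13, 0.0, 0.0]
force: [-1.2, 0.4, 2.7]
opening: -0.003
```

Request:
servo_tool --steps '[0,0,0,0,0,0]'

```text
clock: 20.0
position: [0.5809, -0.0009, 0.0338]
tool_rot: [0.992, 0.13, 0.0, 0.0]
force: [-0.4, 0.2, 2.8]
opening: -0.004
```

Request:
servo_tool --steps '[0,0,-6,0,0,0,0,0,-6,0,0,0,0,-24,0,0,0,0,0,-24,0,0,0,0,0,0,7,0,0,0,0,0,5,0,0,0,0,0,3,0,0,0,0,0,1,0,0,0,0,0,0,0,0,0,0,0,0,0,0,0]'

```text
clock: 21.0
position: [0.5688, 0.045, 0.0297]
tool_rot: [0.992, 0.13, 0.0, 0.0]
force: [0.2, -0.0, -0.5]
opening: 0.004
```

Request:
servo_tool --steps '[0,0,1,0,0,0,0,0,1,0,0,0,0,0,0,0,0,0]'

```text
clock: 21.3
position: [0.569, 0.0451, 0.0281]
tool_rot: [0.992, 0.13, 0.0, 0.0]
force: [-0.1, -1.4, 3.8]
opening: 0.0
```

Request:
servo_tool --steps '[0,0,1,0,0,0,0,0,0.5,0,0,0,0,0,0,0,0,0]'

```text
clock: 21.6
position: [0.5689, 0.0451, 0.0264]
tool_rot: [0.992, 0.13, 0.0, 0.0]
force: [-0.0, -3.2, 3.0]
opening: 0.0
```

Request:
servo_tool --steps '[0,0,0.6,0,0,0,0,0,0,0,0,0]'

```text
clock: 21.8
position: [0.5689, 0.0452, 0.0258]
tool_rot: [0.992, 0.13, 0.0, 0.0]
force: [1.2, -4.0, 5.0]
opening: 0.003
```

Request:
servo_tool --steps '[0,0,0.5,0,0,0,0,0,0,0,0,0]'

```text
clock: 22.0
position: [0.5689, 0.0452, 0.0254]
tool_rot: [0.992, 0.13, 0.0, 0.0]
force: [-0.2, -4.2, 6.3]
opening: -0.002
```

Request:
servo_tool --steps '[0,0,0.5,0,0,0,0,0,0,0,0,0]'

```text
clock: 22.2
position: [0.569, 0.0452, 0.0254]
tool_rot: [0.992, 0.13, 0.001, 0.0]
force: [-1.4, -3.6, 9.2]
opening: -0.001
```

Request:
servo_tool --steps '[0,0,-2,0,0,0,0,0,-2,0,0,0,0,0,-2,0,0,0,0,0,0,0,0,0]'

```text
clock: 22.6
position: [0.5688, 0.0456, 0.0308]
tool_rot: [0.992, 0.13, 0.0, -0.0]
force: [0.5, -2.9, 3.7]
opening: -0.003
```

Request:
servo_tool --steps '[0,0,-3,0,0,0,0,0,-8,0,0,0,0,0,-20,0,0,0,0,0,-20,0,0,0,-20,0,-20,0,0,0,-30,0,-20,0,0,0,-20,0,-10,0,0,0,0,0,0,0,0,0,0,0,0,0,0,0]'

```text
clock: 23.5
position: [0.5005, 0.028, 0.1318]
tool_rot: [0.992, 0.13, 0.0, -0.0]
force: [0.1, -0.3, 0.2]
opening: -0.001
```

```bash
python3 - <<'E'
from bench import ctrl
from h import *
rep(ctrl)
g=ctrl.grab_frame("scene");a=cv2.resize(cv2.convertScaleAbs(g["frame"][170:230,300:430,::-1],alpha=1.8),None,fx=6,fy=6,interpolation=2)
cv2.imwrite("pics/s8.png",a)
g=ctrl.grab_frame("wrist");cv2.imwrite("pics/w8.png",g["frame"][:,:,::-1])
E
```

```text
t 23.5 pos [0.5005 0.028  0.1318] F [ 0.05 -0.32  0.18] op -0.001
yaw 0.2602 zax [ 2.e-04  8.e-04 -1.e+00]
to key, tool mm [ 69.9 -95.9  57.9]
to key, tool mm [ 69.9 -47.8  57.8]
to key, tool mm [69.9  0.  57.8]
to key, tool mm [70.  48.  57.8]
```

View pics/s8.png

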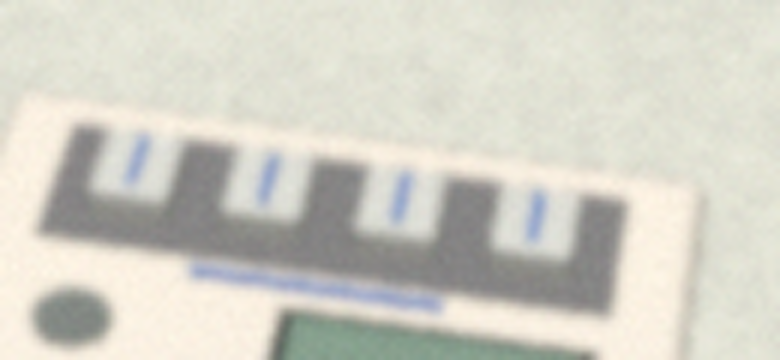

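View pics/w8.png

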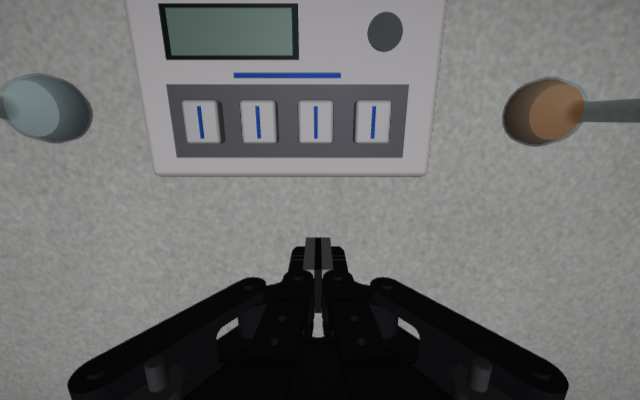

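The scene picture shows all four key tops on one straight line: the blue line tops are at (145,138), (273,155), (406,172) and (541,190), and key 3 has risen level with the others. The arm is clear of everything and the flasks are standing. I'm handing in.

```bash
python3 - <<'E'
from bench import ctrl
ctrl.finish_job();print(ctrl.state()["clock"])
E
```

```text
the job is handed in; nothing more can be done
the job is handed in; nothing more can be done
```

I tapped the four keys from left to right at about 2–4 N and found key 3, the third from the left, latched. I then pressed key 3 fully home and let it spring up, and handed the job in at about 23.6 s of the 58 s allowed.

- **Finding the key:** Keys 1, 2 and 4 met the finger at a reported tool height of about 34.3 mm. Key 3 met it at about 29.2 mm, 5 mm lower.
- **Pressing it home:** Key 3 stopped at about 25.4 mm with the force rising to 9 N, so it was against its stop. It pushed back on the finger as I lifted off.
- **Last checks:** The final camera picture shows all four keys level. The arm is clear of everything and reads about 0 N. Both flasks look untouched; I did not check the jar and beaker again at the end, but the arm never went near them.

**Disagreement:** With the gripper shut, the fingertips really ended about 40 mm behind the stated tool point (TCP). The pictures and the contact height both showed this. I therefore went by force and relative heights, not absolute height. The first tap peaked at about 4 N, so key 1 may have dipped about 1 mm, which is below the 4 mm limit.

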